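# Load a plate under the bridge of a bench plate reader

### The arm

A 7-joint arm with a two-finger parallel gripper is mounted at the origin on the work surface. World frame = base frame: x ahead of the robot, y to its left, z up, the work surface at z = 0. Lengths are in m, angles in rad, forces in N, time in s.
With the tool pointing down it reaches from about 0.425 to 0.875 m from the base axis. Payload 4.7 kg.
Tool frame: the origin (TCP) lies between the finger pads; the fingertips stand 14 mm ahead of it and the grasp point (between the pads) lies 5 mm behind it; z points along the fingers, y is the line along which they close (so a half turn about z gives the same grasp; the last joint's range is limited). The gripper opens to 87 mm and grips with 3 to 60 N. Pads are 19 mm wide; open, the fingers measure 117 mm over their backs; the gripper's body (75 mm by 190 mm) begins 51 mm behind the grasp point.
Start: joints at [-1.195, 0.321, -0.07, 1.45, 0.023, 1.371, -0.057], TCP at [0.23, 0.608, 0.237] pointing down, gripper open.
Joint ranges: [-2.86, 2.86], [-0.3, 2.09], [-1.38, 1.24], [0.06, 2.45], [-1.56, 4.7], [0.09, 2.05], [-2.69, 2.69]. Speed limits (rad/s): [2.57, 2.57, 3.14, 3.14, 3.14, 3.14, 3.14].

### API

Orientations are given as a rotation vector (axis times angle).
In Python, from bench import get_state, get_image, camera_params, close_job gives the robot as it stands. The module is installed in compiled form; this text tells all that it offers.
- The arm moves only by the tool arm_command, never from a script. Its argument "motion" is a list of rows, each a list of 5 numbers: the finger opening in mm, from 0 to 87, then the shift along the tool's x, y, z in mm, then the turn about the tool's z in degrees. In form: [[gripper, x, y, z, spin], ...]. A call has 1 to 5 rows; each row is the pose to reach, as a shift and turn from the pose commanded when the call began, along the tool's axes at that moment; what a row does not reach only later rows make up. A row lasts 1/12 s, in which the tool goes at most 41.7 mm and 7.16 degrees, less where a joint would pass 70% of its speed; a pose out of reach is approached as far as the arm can. A call with a gripper value outside its range is refused whole. The fingers move at their own pace and stop on an object; "newtons" is the grip in N (left out, the last holds). Time passes only in rows, so rows that repeat a pose let the fingers close. It gives the time, the measured TCP pose, the force, the opening and the grip force at its end, in the units of the state.
- get_state(): the state, without advancing time (a new reading comes with each control period).
- get_image(name): name is "side" or "top" or "wrist"; returns (picture, depth): 384x512x3 uint8, red, green, blue; 384x512 float32, m along the optical axis (not along the pixel's ray), 0 where there is no reading.
- camera_params(name): a dict with "intrinsics" (3x3 intrinsics, pixels), "extrinsics" (4x4, takes a point from camera to world coordinates). Camera axes: x right, y down, z forward; pixel columns grow to the right and rows downward; lengths in m; the calibration is good to about 2 mm. A picture is of the moment at which its call begins: read the wrist's pose just before it. camera_params takes no time and is no camera call; for the wrist camera it gives the pose at the moment of the call.
- close_job(): hands the job in; it is judged then, once.
The state is a dict: "time": time; "joint_positions": joint angles; "qd": joint speeds; "joint_torque": joint torques, N m; "position": TCP position; "tool_rot": TCP orientation; "ft_force": force on the tool from outside, world axes, zero at the start; "torque": the same for the moment, N m; "grip_width": opening from 0.0 (shut) to 1.0 (fully open); "grip_force": force on a finger pad.
Only numpy, scipy, OpenCV 4.12 (cv2) and the standard library are available. Lean on these libraries where they do the work, as an engineer would, in place of code of your own. Each camera call takes 0.05 s, during which the arm holds its last target. There are 200 camera calls.

### The job

With the fingertips, push the black carrier with its 96-well plate along the reader's deck, between the guide rails and under the low optics bridge, until its nose rests against the end stop; then press the large round start key on top of the bridge fully down and let it come up again. Push the carrier itself and keep your fingers off the open plate; the carrier is never lifted or tipped, and it stays home with the plate lying flat in it. Do not press the start key early or press the two small keys, and leave the other things on the bench where they are.

Things in the scene. Friction and masses are not known exactly. Their poses are not given: they have to be found in the camera images.
- reader: Bench plate reader, fixed, 250 mm deep (x), 470 mm long (y). Origin: at bench level under the middle of its optics bridge, on the lane's centre line. y axis: the way the carrier travels, to the end stop; x: across the lane to the electronics head; z up. The flat deck is 25 mm above the bench, from y = -331 to 131 mm and x = -88 to 148 mm; its open part (y below -80 mm) is the loading area.
- mouth (a point): On the deck surface and the lane's centre line, 80 mm before the bridge's middle (reader y = -80 mm), where flared steel lead-ins begin. They narrow the lane from about 140 mm to 100 mm, the inside width between the two straight guide rails, which run from reader y = -47 mm to the stop. All are 10 mm high above the deck.
- bridge (a point): Centre of the bridge's underside, 22 mm above the deck. The bridge is 44 mm wide along the lane (reader y = -22 to 22 mm) and 30 mm thick, its top 77 mm above the bench. One end joins the electronics head (reader x = 62 to 152, y = -22 to 128 mm, top 91 mm above the bench), the other stands on a pillar (x = -79 to -59 mm).
- stop (a point): On the deck surface and the lane's centre line, at the face of the steel end stop (12 mm high), 116 mm beyond the bridge's middle. The carrier's nose edge rests against it when home.
- carrier: Loose black tray, 96 mm wide (x), 183 mm long (y), 0.25 to 0.42 kg, sliding with dry friction of 1.5 to 4 N. Origin: centre of its underside; +y to its nose, -y to its tail. The last 47 mm at the tail is a solid block 12 mm high, upright rear edge 91.5 mm behind the origin: push there. Rim round the plate 8 mm high. Starts nose 5 to 55 mm before the mouth, up to 10 mm and 0.12 rad off the lane.
- tail (a point): Middle of the carrier's rear (tail) edge, 6 mm up, half its height. When the carrier is home this edge stands 45 mm out in front of the bridge, between the flared lead-ins, where the lane is more than 110 mm wide.
- plate: White 96-well plate, 86 x 128 x 14.4 mm, 60 g, lying loose in the carrier's pocket; its top is 17.4 mm above the deck, so 4.6 mm below the bridge. Origin: centre of its underside, 21 mm ahead of the carrier's origin and 3 mm above the carrier's underside.
- start_key (a joint): Travel of the large round start key in m: 0 up, 0.005 fully down. A spring resists with 1 N at first and about 4 N at the bottom and brings it back up.
- start_key_top (a point): Centre of the top face of the round start key (26 mm across), 7.5 mm above the bridge's top, 42 mm from the lane's centre line on the side away from the electronics head. It is pressed straight down.
- small_key_a (a joint): Travel of the small oblong key (10 x 14 mm) 60 mm from the start key along the bridge, towards the electronics head, 4.5 mm high; 0 up, 0.003 down. Not to be pressed.
- small_key_b (a joint): Travel of the second small oblong key, 82 mm from the start key along the bridge; 0 up, 0.003 down. Not to be pressed.
- tube_rack: Bystander: grey microtube rack, 70 x 120 x 41 mm; origin at the centre of its underside.
- tip_box: Bystander: clear pipette-tip box, 84 x 122 x 61 mm; origin at the centre of its underside.
- buffer_bottle: Bystander: white buffer bottle with a blue cap, 62 mm across, 125 mm tall; origin at the centre of its underside.
- reservoir: Bystander: clear open reagent trough, 60 x 128 x 28 mm; origin at the centre of its underside.
- marker: Bystander: marker pen lying down, 135 mm long along its y axis, 13 mm thick; origin at the centre of its underside.
- strip_rack: Bystander: small grey rack of PCR tubes, 40 x 88 x 31 mm, standing on the reader's deck beside the loading area; origin at the centre of its underside.
There are look-alikes about, which are no part of the job. Several things have the shape of the plate; the one meant has the colours described above.

How it is judged:
On the way, in this order (a step that is already met when the one before it is completed fails the run):
1. the carrier is home: its nose within 3 mm of the end stop, flat between the rails, the plate seated (y of carrier in the frame of reader between 0.0215 and 0.0275 m and x of carrier in the frame of reader between -0.006 and 0.006 m and angle between the y axis of carrier and the y axis of reader, either way round below 0.05 rad and z of carrier in the frame of reader between 0.022 and 0.028 m and z of plate in the frame of carrier between 0.001 and 0.0055 m and angle between plate's own z axis and vertical below 0.04 rad), for 0.2 s.
2. the round start key is pressed down (at least 4 of its 5 mm) (value of joint start_key above 0.004 m), for 0.05 s.
At the end, for the whole second after the job is handed in: The carrier lies flat on the deck between the rails with its nose within 3 mm of the end stop, the plate lies flat and seated in it, both are at rest, and the start key has been pressed down and is up again (all of step 1 and value of joint start_key below 0.001 m and linear speed of each of carrier, plate below 0.01 m/s); the robot touches nothing.
It fails at once if the carrier is lifted 6 mm off the deck, tipped more than 0.06 rad or slid off the deck (z of carrier in the frame of reader above 0.031 m or z of carrier in the frame of reader below 0.02 m or angle between carrier's own z axis and vertical above 0.06 rad).
It fails at once if the plate comes out of its pocket or tips (z of plate in the frame of carrier above 0.007 m or angle between plate's own z axis and vertical above 0.08 rad).
It fails at once if the fingers or the arm press on the plate (more than 1 N) (contact force between any of the fingers, the arm and plate above 1 N).
It fails at once if the start key is pressed before the carrier is home, or a small key is pressed ((value of joint start_key above 0.003 m and not (y of carrier in the frame of reader between 0.0215 and 0.0275 m and x of carrier in the frame of reader between -0.006 and 0.006 m and angle between the y axis of carrier and the y axis of reader, either way round below 0.05 rad and z of carrier in the frame of reader between 0.022 and 0.028 m)) or value of joint any of small_key_a, small_key_b above 0.0018 m).
It fails at once if another thing on the bench is moved more than 25 mm or knocked over (distance of any of tube_rack, tip_box, buffer_bottle, reservoir, marker, strip_rack from where it was at the start of the episode above 0.025 m or angle between any of tube_rack, tip_box, buffer_bottle, reservoir, strip_rack's own z axis and vertical above 0.4 rad).
It also fails if it takes over 48 s, if anything falls off the work surface, if the arm or the gripper's body presses on something with over 40 N, if the wrist force passes 120 N, or if a joint passes its speed limit or range.

## Working session

There is one attempt and no reset: what is moved stays moved. The work goes in short steps, Python scripts to look and compute and a tool call to move; the robot and the scene stay as the last step left them, time stands still between calls to the robot, and variables do not carry over. Pictures are saved under pics/ and viewed, at most 10 in all, crops included, and the job is handed in when it is done.

Besides the shell and the picture viewer there is one more tool, called after ">>>" in YAML: its name, and indented under it one key for each argument. arm_command: Moves the arm, as the interface text tells. Its arguments: {"type":"object","properties":{"motion":{"type":"array"},"newtons":{"type":"number"}},"required":["motion"]}

```bash
mkdir -p pics; cat > h.py <<'E'
import numpy as np, cv2
from bench import *
def grab(n):
    p=camera_params(n); im,d=get_image(n)
    np.savez(f'{n}.npz',im=im,d=d,K=p['intrinsics'],T=p['extrinsics'])
    return im,d
def world(n):
    z=np.load(f'{n}.npz'); K=z['K'];T=z['T'];d=z['d']
    v,u=np.indices(d.shape)
    P=np.stack([(u-K[0,2])/K[0,0]*d,(v-K[1,2])/K[1,1]*d,d],-1)
    return P@T[:3,:3].T+T[:3,3], z['im'], d
E
python3 - <<'E'
from h import *
s=get_state(); print(s)
a,_=grab('top'); b,_=grab('side')
cv2.imwrite('pics/top.png',cv2.resize(a[...,::-1],(800,600)))
cv2.imwrite('pics/side.png',b[...,::-1])
print(np.load('top.npz')['T'],np.load('top.npz')['K'])
E
```

```text
{'time': 0.0, 'joint_positions': array([-1.19488145,  0.32183715, -0.07005555,  1.45170416,  0.02264775,
        1.37082139, -0.05686151]), 'qd': array([ 0.0012043 , -0.00141708, -0.00143071,  0.00056135,  0.00039802,
        0.00033738, -0.00148468]), 'joint_torque': array([ 7.52836459e-04, -4.91284919e+01, -4.03404990e-01, -3.12520444e+01,
       -6.40633819e-02,  4.37606417e-02,  1.79922299e-04]), 'position': array([0.2299665 , 0.60737318, 0.23543747]), 'tool_rot': array([-0.56512637, -3.09013951,  0.00310036]), 'ft_force': array([ 0.19340808, -0.60399464, -0.56106754]), 'torque': array([-0.04619407, -0.00591832,  0.01300508]), 'grip_force': 0.0, 'grip_width': 0.9996438114264748}
[[-3.03735935e-02 -9.89435016e-01  1.41759635e-01  3.60755661e-01]
 [-9.99538598e-01  3.00398760e-02 -4.49404306e-03 -7.12707913e-02]
 [ 1.88121713e-04 -1.41830727e-01 -9.89890908e-01  1.28534858e+00]
 [ 0.00000000e+00  0.00000000e+00  0.00000000e+00  1.00000000e+00]] [[414.4361567    0.         259.52492602]
 [  0.         414.4361567  190.06373753]
 [  0.           0.           1.        ]]
```

View pics/top.png

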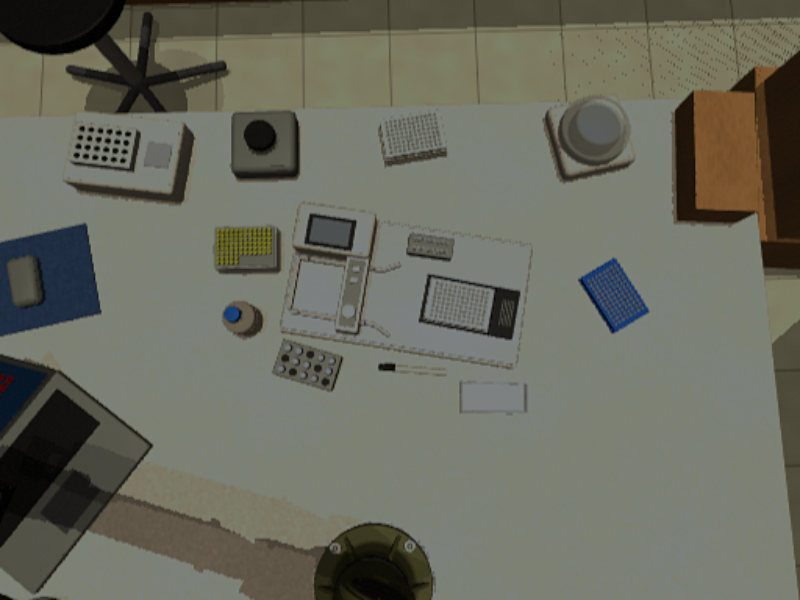

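View pics/side.png

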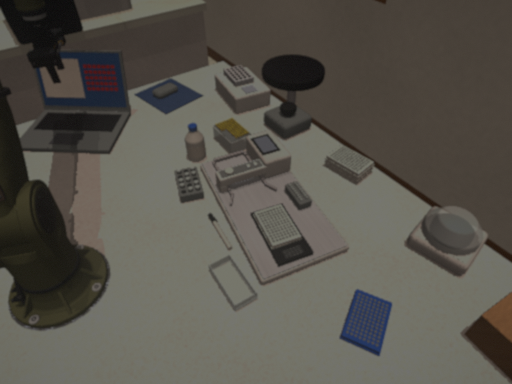

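The top view (800x600) shows the reader with its bridge at (352,295) and head at (335,230). The black carrier with the white plate is at (470,305), its dark tail block at (507,312). The look-alikes are a white plate off the reader at (413,137) and a blue plate at (613,295). The carrier on the deck is the one meant, because it is black, holds a white plate and lies on the reader.

```bash
python3 - <<'E'
from h import *
P,im,d=world('top')
def rect(m,name,big=True):
    m=m.astype(np.uint8)
    n,l,st,c=cv2.connectedComponentsWithStats(m)
    k=1+np.argmax(st[1:,4]); q=P[l==k]
    r=cv2.minAreaRect((q[:,:2]*1000).astype(np.float32)); print(name,len(q),'c',np.round(r[0],1),'size',np.round(r[1],1),'ang',round(r[2],2),'z',np.round(np.median(q[:,2]),4)); return q
roi=np.zeros(d.shape,bool); roi[115:240,175:345]=1
g=im.mean(-1)
x=P[...,2]
print('deck z',np.median(x[195:200,250:262]), 'bench',np.median(x[215:225,240:250]))
rect(roi&(x>.015)&(x<.12),'reader')
rect(roi&(x>.083)&(x<.1),'head')
rect(roi&(x>.065)&(x<.083),'bridge')
car=np.zeros_like(roi); car[170:222,262:336]=1
rect(car&(g<60)&(x>.02),'dark')
rect(car&(x>.031)&(x<.06),'carrier by z')
rect(car&(x>.0395)&(x<.06),'plate by z')
cv2.imwrite('pics/crop.png',cv2.resize(im[120:240,170:350,::-1],(800,533),interpolation=cv2.INTER_CUBIC))
E
```

```text
deck z 0.026205760448058335 bench 0.02333256521268301
reader 12356 c [561.4 -79.6] size [470.6 250.5] ang 79.26 z 0.0284
head 1474 c [665.3  56.4] size [150.1  90.7] ang 79.14 z 0.0924
bridge 684 c [551.3  71. ] size [141.5 146. ] ang 81.48 z 0.0781
dark 624 c [ 453.6 -184.9] size [183.6 231.5] ang 77.14 z 0.037
carrier by z 1804 c [ 516.3 -200. ] size [183.8  98.8] ang 77.33 z 0.0414
plate by z 1027 c [ 521.9 -181. ] size [126.3  81.9] ang 77.48 z 0.0436
```

View pics/crop.png

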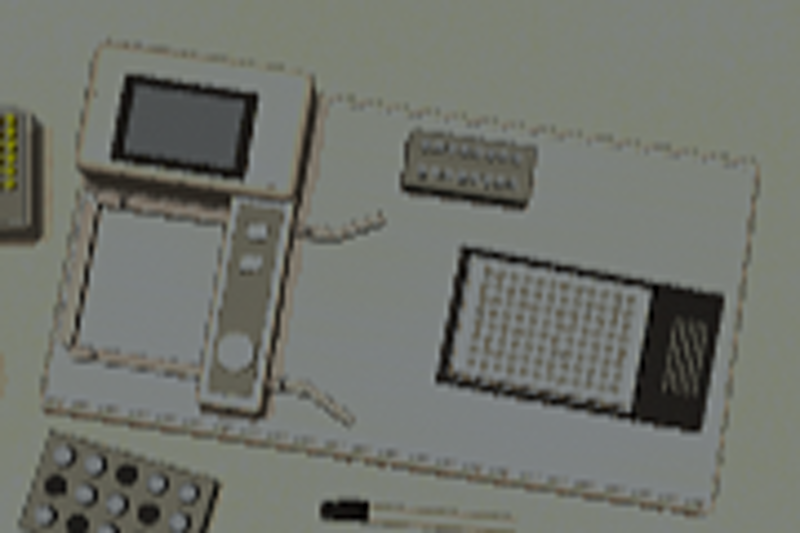

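Heights and sizes check out: reader 470x250, head 150x91, carrier 184x99 mm. Reader yaw is about -10.8°, with its origin at about (550, 24) mm. The carrier sits at reader (8, -227), about 1.9° off the lane. I'll plan the transfer next.

```bash
cat >> h.py <<'E'
O=np.array([550.4,24.3]); th=np.deg2rad(79.2-90)
def r2w(x,y): c,s=np.cos(th),np.sin(th); return O+[c*x-s*y,s*x+c*y]
def w2r(p): c,s=np.cos(th),np.sin(th); d=np.asarray(p)[:2]-O; return np.array([c*d[0]+s*d[1],-s*d[0]+c*d[1]])
from scipy.spatial.transform import Rotation as R
def pose():
    s=get_state(); M=R.from_rotvec(s['tool_rot']).as_matrix()
    return s,M,np.degrees(np.arctan2(M[1,1],M[0,1]))
def go(x,y,z,yaw=-10.8,world=False):
    "tool shift (mm, deg) to target in reader xy, TCP z mm"
    s,M,a=pose(); w=[x,y] if world else r2w(x,y)
    print('shift',np.round(M.T@(np.r_[w,z]-1000*s['position']),1),'spin',round((a-yaw+180)%360-180,1))
E
python3 - <<'E'
from h import *
s,M,a=pose(); print('yaw',a); p=1000*s['position'][:2]
W=[(r*np.cos(np.deg2rad(t)),r*np.sin(np.deg2rad(t))) for r,t in [(640,52),(630,35),(620,18),(610,0),(600,-17)]]+[r2w(8,-352)]
for i,w in enumerate(W):
    d=w-p; y=np.deg2rad(a); ty=np.array([np.cos(y),np.sin(y)]); tx=np.array([-ty[1],ty[0]])
    print(i,np.round(w),'x',round(tx@d,1),'y',round(ty@d,1)); p=np.array(w); a-=16 if i<5 else 0
E
```

```text
yaw 69.27271709148818
0 [394. 504.] x -189.9 y -38.4
1 [516. 361.] x -183.3 y -41.6
2 [590. 192.] x -179.7 y -44.3
3 [610.   0.] x -185.9 y -50.6
4 [ 574. -175.] x -171.4 y -52.2
5 [ 492. -323.] x -160.1 y -52.6
```

>>> arm_command:
  motion:
    - [50,-38,-8,0,3.2]
    - [50,-76,-15,0,6.4]
    - [50,-114,-23,0,9.6]
    - [50,-152,-31,0,12.8]
    - [50,-190,-38,0,16]

```text
time: 0.52
position: [0.3955, 0.5036, 0.2362]
tool_rot: [-0.994, -2.98, 0.001]
ft_force: [0.3, 0.4, -0.1]
grip_width: 0.706
grip_force: 0.0
```

>>> arm_command:
  motion:
    - [50,-37,-8,0,3.2]
    - [50,-73,-17,0,6.4]
    - [50,-110,-25,0,9.6]
    - [50,-146,-33,0,12.8]
    - [50,-183,-42,0,16]

```text
time: 0.93
position: [0.5166, 0.3606, 0.2361]
tool_rot: [-1.398, -2.813, 0.001]
ft_force: [0.2, 0.7, -0.7]
grip_width: 0.579
grip_force: 0.0
```

>>> arm_command:
  motion:
    - [50,-36,-9,0,3.2]
    - [50,-72,-18,0,6.4]
    - [50,-108,-27,0,9.6]
    - [50,-144,-35,0,12.8]
    - [50,-180,-44,0,16]

```text
time: 1.35
position: [0.5902, 0.1905, 0.2362]
tool_rot: [-1.776, -2.591, 0.0]
ft_force: [0.8, 0.4, -0.2]
grip_width: 0.574
grip_force: 0.0
```

>>> arm_command:
  motion:
    - [50,-37,-10,0,3.2]
    - [50,-74,-20,0,6.4]
    - [50,-111,-30,0,9.6]
    - [50,-149,-40,0,12.8]
    - [50,-186,-51,0,16]

```text
time: 1.77
position: [0.6096, -0.0015, 0.2362]
tool_rot: [-2.12, -2.318, 0.0]
ft_force: [0.6, -0.2, -0.9]
grip_width: 0.579
grip_force: 0.0
```

>>> arm_command:
  motion:
    - [50,-34,-10,0,3.2]
    - [50,-68,-21,0,6.4]
    - [50,-103,-31,0,9.6]
    - [50,-137,-42,0,12.8]
    - [50,-171,-52,0,16]

```text
time: 2.18
position: [0.5728, -0.1763, 0.2362]
tool_rot: [-2.422, -2.0, 0.0]
ft_force: [0.4, -0.8, -0.0]
grip_width: 0.571
grip_force: 0.0
```

```bash
python3 - <<'E'
from h import *
s,M,a=pose(); print(s['time'],s['position'],a,s['joint_positions'],s['ft_force'],s['grip_width']); go(8,-352,235)
b,_=grab('wrist')
cv2.imwrite('pics/w1.png',b[...,::-1])
E
```

```text
2.1833 [ 0.57281319 -0.17634324  0.2362338 ] -10.891006672366448 [-0.25358511  0.23514578  0.60093843  1.60357357 -0.1358041   1.34550385
  0.17491103] [ 0.43796511 -0.82668955 -0.03604017] 0.5712955101527197
shift [-159.2  -51.4    1.2] spin -0.1
```

View pics/w1.png

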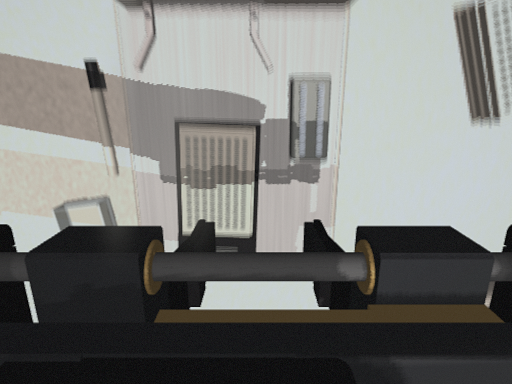

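The wrist view shows the carrier with the white plate centred at (218,180), the lead-ins at (148,40) and (258,40), and the strip rack at (311,115), all ahead of the fingers as planned.

>>> arm_command:
  motion:
    - [50,-32,-10,0,0]
    - [50,-64,-20,0,0]
    - [50,-96,-31,0,0]
    - [50,-128,-41,0,0]
    - [50,-159,-51,0,0]

```text
time: 2.65
position: [0.4929, -0.3225, 0.2362]
tool_rot: [-2.419, -2.004, 0.0]
ft_force: [0.6, -0.8, -0.3]
grip_width: 0.576
grip_force: 0.0
```

```bash
python3 - <<'E'
from h import *
s,M,a=pose(); print(w2r(1000*s['position']),s['position'])
T=camera_params('wrist')['extrinsics']; print('cam in tool',M.T@(T[:3,3]-s['position']))
b,_=grab('wrist'); cv2.imwrite('pics/w2.png',b[...,::-1])
P,im,d=world('wrist')
c,sn=np.cos(th),np.sin(th)
D=P[...,:2]*1000-O; X=c*D[...,0]+sn*D[...,1]; Y=-sn*D[...,0]+c*D[...,1]; Z=P[...,2]*1000
print('deck z',np.median(Z[(abs(X+70)<10)&(Y>-250)&(Y<-150)]))
g=im.mean(-1)
m=(Z>31)&(Z<60)&(abs(X-8)<70)&(Y>-330)&(Y<-110)&(d>0)
n,l,st,_=cv2.connectedComponentsWithStats(m.astype(np.uint8)); m=l==1+np.argmax(st[1:,4])
r=cv2.minAreaRect(np.stack([X[m],Y[m]],-1).astype(np.float32)); print('carrier',r)
for h,n in [((71,83),'bridge'),((26+7,40),'rail')]:
  m=(Z>h[0])&(Z<h[1])&(Y>-100)&(Y<130)&(abs(X)<75)
  if m.sum(): print(n,m.sum(),X[m].min(),X[m].max(),Y[m].min(),Y[m].max())
m=(Z>31)&(Z<40)&(Y>-45)&(Y<-26)&(abs(X)<70); 
print('rail x',np.round(np.sort(X[m])[::max(1,m.sum()//20)],1))
E
```

```text
[   8.54159735 -351.43195151] [ 0.49293852 -0.32250766  0.23624165]
cam in tool [ 0.07303792 -0.00025644 -0.14840735]
deck z 25.216476152608415
carrier ((10.230731964111328, -223.20700073242188), (92.35601806640625, 84.89246368408203), 88.1700210571289)
rail x []
```

View pics/w2.png

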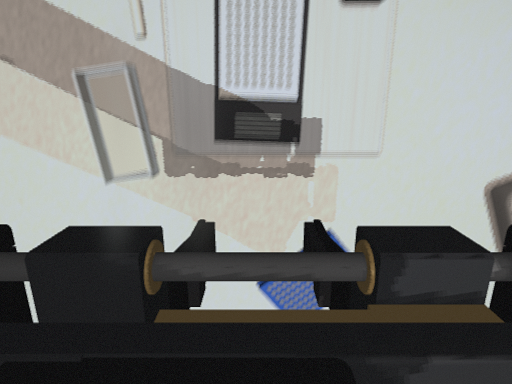

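The tail block's rear edge is at about row 142 between columns 214 and 300, with the fingers centred at column 262, so they are well lined up behind it. I'll measure the tail edge from this picture.

```bash
python3 - <<'E'
from h import *
P,im,d=world('wrist')
c,sn=np.cos(th),np.sin(th)
D=P[...,:2]*1000-O; X=c*D[...,0]+sn*D[...,1]; Y=-sn*D[...,0]+c*D[...,1]; Z=P[...,2]*1000
g=im.mean(-1)
m=(g<75)&(Z>33)&(Z<41); m[:98]=0; m[160:]=0; m[:,:205]=0; m[:,310:]=0
print(m.sum(),np.median(Z[m]),'x',X[m].min(),X[m].max(),'y',Y[m].min(),Y[m].max())
e=[(X[np.where(m[:,u])[0].max(),u],Y[np.where(m[:,u])[0].max(),u]) for u in range(220,296,4)]
e=np.array(e); print('tail line',np.polyfit(e[:,0],e[:,1],1), 'x mid rows',[ (X[v][m[v]].min(),X[v][m[v]].max()) for v in (105,120,135)])
E
```

```text
3219 37.22363037548093 x -39.96937983906953 53.352981046932 y -318.8753984117526 -272.5842610081423
tail line [-3.67077455e-02 -3.16963863e+02] x mid rows [(np.float64(-38.66289611449336), np.float64(52.27773936099881)), (np.float64(-39.41537849156417), np.float64(52.79913854021184)), (np.float64(-39.90202865061677), np.float64(52.42926201154626))]
```

>>> arm_command:
  motion:
    - [50,0,-2,40,0.1]
    - [50,2,-2,80,0.1]
    - [50,4,-2,120,0.1]
    - [50,6,-2,160,0.1]
    - [50,6,-2,180,0.1]

```text
time: 3.12
position: [0.4907, -0.3123, 0.0513]
tool_rot: [-2.415, -1.999, 0.004]
ft_force: [-0.2, 0.7, -0.7]
grip_width: 0.573
grip_force: 0.0
```

```bash
python3 - <<'E'
from h import *
s,M,a=pose(); print(w2r(1000*s['position']),s['position'],a,s['ft_force'],s['grip_width']);go(6.5,-340,43)
E
```

```text
[   4.39787994 -341.82923213] [ 0.49066757 -0.31229858  0.05133979] -10.776921308881827 [-0.2325363   0.70788315 -0.73804482] 0.5732643133559239
shift [1.8 2.2 8.3] spin 0.0
```

>>> arm_command:
  motion:
    - [50,0,2,0,0]
    - [50,0,2,0,0]

```text
time: 3.28
position: [0.495, -0.315, 0.0558]
tool_rot: [-2.419, -2.001, 0.002]
ft_force: [0.2, -0.7, 1.5]
grip_width: 0.575
grip_force: 0.0
```

>>> arm_command:
  motion:
    - [50,0,-2,6,0]
    - [50,0,-2,12,0]
    - [50,0,-2,12.5,0]
    - [50,0,-2,12.5,0]
    - [50,0,-2,12.5,0]

```text
time: 3.7
position: [0.4937, -0.3154, 0.0448]
tool_rot: [2.42, 2.001, 0.001]
ft_force: [0.1, 0.5, -0.0]
grip_width: 0.577
grip_force: 0.0
```

>>> arm_command:
  motion:
    - [50,8,0,0,0]
    - [50,16,0,0,0]
    - [50,22,0,0,0]
    - [50,28,0,0,0]
    - [50,34,0,0,0]

```text
time: 4.12
position: [0.4999, -0.282, 0.0445]
tool_rot: [2.42, 2.001, -0.001]
ft_force: [-0.8, -2.8, 2.0]
grip_width: 0.573
grip_force: 1.8
```

```bash
python3 - <<'E'
from h import *
s,M,a=pose(); print(w2r(1000*s['position']),s['position'],a,s['ft_force'],s['grip_width'])
E
```

```text
[   7.78132609 -310.29198893] [ 0.49990058 -0.28195394  0.04451827] -10.815819065453391 [-0.78915018 -2.75851273  2.01771179] 0.5733715196519814
```

>>> arm_command:
  motion:
    - [50,7,-1,0.5,0]
    - [50,14,-2.5,1,0]
    - [50,21,-4,1,0]
    - [50,28,-5.5,1,0]
    - [50,35,-7,1,0]

```text
time: 4.53
position: [0.5003, -0.2473, 0.0442]
tool_rot: [2.419, 1.998, 0.001]
ft_force: [0.0, -5.9, 4.5]
grip_width: 0.576
grip_force: 2.5
```

```bash
cat > see.py <<'E'
from h import *
import sys
s,M,a=pose(); print(s['time'],w2r(1000*s['position']),s['position'],a,s['ft_force'])
b,_=grab('top'); P,im,d=world('top')
c,sn=np.cos(th),np.sin(th)
D=P[...,:2]*1000-O; X=c*D[...,0]+sn*D[...,1]; Y=-sn*D[...,0]+c*D[...,1]; Z=P[...,2]*1000
m=(Z>39.5)&(Z<50)&(abs(X)<60)&(Y<-25)&(Y>-320)
n,l,st,_=cv2.connectedComponentsWithStats(m.astype(np.uint8)); m=l==1+np.argmax(st[1:,4])
print('plate top (ref at start: centre ~ carrier+21)',m.sum(),cv2.minAreaRect(np.stack([X[m],Y[m]],-1).astype(np.float32)))
cv2.imwrite(f'pics/{sys.argv[1]}.png',cv2.resize(im[100:250,150:350,::-1],(800,600),interpolation=cv2.INTER_CUBIC))
E
python3 see.py t2
```

```text
4.5333 [   1.63818636 -276.1878239 ] [ 0.50025673 -0.24730274  0.04418129] -10.888395715578625 [ 0.03013793 -5.86611503  4.466295  ]
plate top (ref at start: centre ~ carrier+21) 1020 ((2.852802276611328, -158.03652954101562), (132.286865234375, 84.49833679199219), 89.43831634521484)
```

View pics/t2.png

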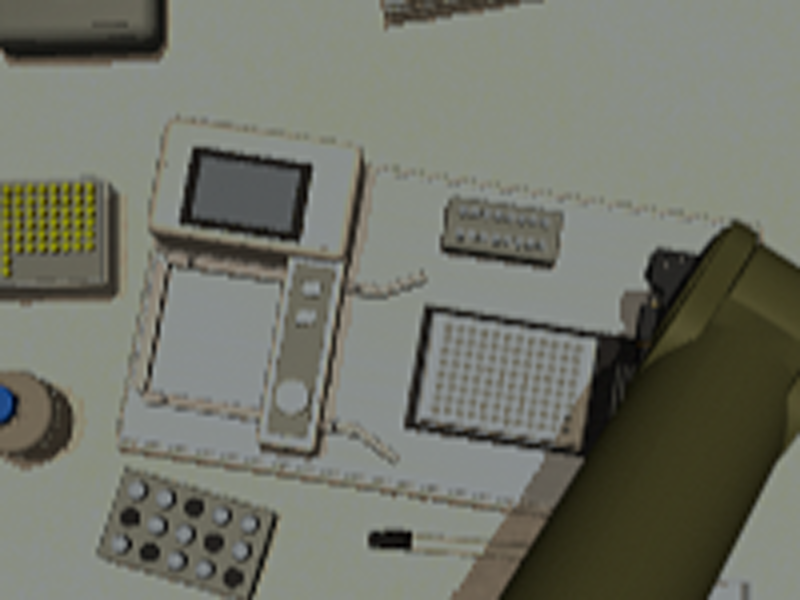

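The carrier has straightened: it is now at x of about +3 mm and 0.5° off, its nose at (420,365) and heading into the lead-ins at (385,285) and (370,435). I'll keep pushing.

>>> arm_command:
  motion:
    - [50,8,-0.5,-0.5,0]
    - [50,16,-1,-0.5,0]
    - [50,24,-1.5,-0.5,0]
    - [50,32,-2,-0.5,0]
    - [50,40,-2,-0.5,0]

```text
time: 5.0
position: [0.5049, -0.2061, 0.0438]
tool_rot: [2.421, 2.002, -0.001]
ft_force: [-0.7, -5.8, 3.4]
grip_width: 0.577
grip_force: 2.6
```

>>> arm_command:
  motion:
    - [50,8,0,0,0]
    - [50,16,0,0,0]
    - [50,24,0,0,0]
    - [50,32,0,0,0]
    - [50,40,0,0,0]

```text
time: 5.42
position: [0.5124, -0.1668, 0.0437]
tool_rot: [2.421, 2.002, -0.001]
ft_force: [-0.9, -6.0, 4.4]
grip_width: 0.577
grip_force: 2.7
```

```bash
python3 see.py t3
```

```text
5.4167 [  -1.52266262 -194.86638205] [ 0.51238999 -0.16682944  0.04373841] -10.82513506697196 [-0.91472777 -5.95866603  4.35643551]
plate top (ref at start: centre ~ carrier+21) 881 ((-2.0715370178222656, -79.46714782714844), (81.31385040283203, 108.24687957763672), 0.060899779200553894)
```

View pics/t3.png

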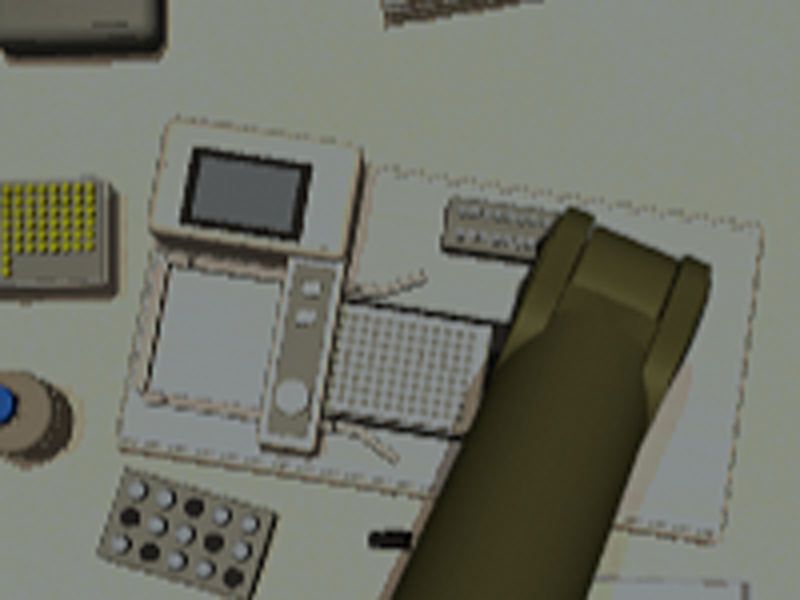

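The nose is under the bridge and straight between the rails, with the plate at x of about -1 mm. I'll carry on to the stop.

>>> arm_command:
  motion:
    - [50,8,0.5,0,0]
    - [50,16,1,0,0]
    - [50,24,1,0,0]
    - [50,32,1,0,0]
    - [50,40,1,0,0]

```text
time: 5.88
position: [0.5207, -0.1275, 0.0435]
tool_rot: [-2.421, -2.002, 0.001]
ft_force: [-0.2, -4.7, 3.4]
grip_width: 0.575
grip_force: 2.4
```

>>> arm_command:
  motion:
    - [50,8,0,0,0]
    - [50,16,0,0,0]
    - [50,24,0,0,0]
    - [50,32,0,0,0]
    - [50,40,0,0,0]

```text
time: 6.3
position: [0.5284, -0.0879, 0.0435]
tool_rot: [-2.421, -2.002, 0.0]
ft_force: [-1.0, -5.0, 3.6]
grip_width: 0.574
grip_force: 2.3
```

>>> arm_command:
  motion:
    - [50,7,0,0,0]
    - [50,14,0,0,0]
    - [50,20,0,0,0]
    - [50,26,0,0,0]
    - [50,30,0,0,0]

```text
time: 6.72
position: [0.5341, -0.0583, 0.0435]
tool_rot: [-2.42, -2.002, -0.0]
ft_force: [-0.7, -4.2, 3.8]
grip_width: 0.575
grip_force: 2.2
```

>>> arm_command:
  motion:
    - [50,1,0,0,0]
    - [50,2,0,0,0]
    - [50,3,0,0,0]
    - [50,4,0,0,0]
    - [50,5,0,0,0]

```text
time: 7.13
position: [0.5348, -0.0546, 0.0435]
tool_rot: [-2.422, -2.001, 0.0]
ft_force: [-1.3, -3.8, 2.2]
grip_width: 0.573
grip_force: 2.0
```

```bash
python3 - <<'E'
from h import *
s,M,a=pose(); print(w2r(1000*s['position']),s['position'],a,s['ft_force'])
E
```

```text
[ -0.54876608 -80.40007755] [ 0.53479548 -0.05457314  0.04347835] -10.861392185963256 [-1.33312849 -3.75660679  2.16287062]
```

Not at the stop yet, with about 4 mm to go.

>>> arm_command:
  motion:
    - [50,1,0,0,0]
    - [50,2,0,0,0]
    - [50,3,0,0,0]
    - [50,4,0,0,0]
    - [50,4,0,0,0]

```text
time: 7.55
position: [0.5353, -0.0521, 0.0435]
tool_rot: [2.421, 2.0, -0.003]
ft_force: [-1.9, -7.9, 3.7]
grip_width: 0.576
grip_force: 3.7
```

>>> arm_command:
  motion:
    - [50,0.5,0,0,0]
    - [50,1,0,0,0]
    - [50,1.5,0,0,0]
    - [50,2,0,0,0]
    - [50,2,0,0,0]

```text
time: 7.97
position: [0.5354, -0.052, 0.0435]
tool_rot: [2.421, 1.998, -0.005]
ft_force: [-2.0, -11.1, 3.4]
grip_width: 0.571
grip_force: 5.4
```

The position has stalled while the force rose to 11 N, right where the stop should be. I'll back off, rise and check.

>>> arm_command:
  motion:
    - [50,-6,0,0,0]
    - [50,-16,0,0,0]
    - [50,-28,0,-10,0]
    - [50,-30,0,-50,0]
    - [50,-30,0,-90,0]

```text
time: 8.38
position: [0.5282, -0.0792, 0.1334]
tool_rot: [-2.421, -1.997, 0.006]
ft_force: [1.6, 0.6, 1.0]
grip_width: 0.572
grip_force: 0.0
```

>>> arm_command:
  motion:
    - [20,-20,0,-40,0]
    - [0,-40,0,-60,0]
    - [0,-40,0,-60,0]

```text
time: 8.63
position: [0.5251, -0.1229, 0.2003]
tool_rot: [2.421, 1.99, 0.012]
ft_force: [1.3, -2.0, 0.7]
grip_width: 0.432
grip_force: 0.0
```

```bash
python3 - <<'E'
from h import *
s,M,a=pose(); print(s['time'],w2r(1000*s['position']),s['position'],a,s['ft_force'],s['grip_width'])
c,sn=np.cos(th),np.sin(th)
for n in ('wrist','top'):
  b,_=grab(n); P,im,d=world(n)
  D=P[...,:2]*1000-O; X=c*D[...,0]+sn*D[...,1]; Y=-sn*D[...,0]+c*D[...,1]; Z=P[...,2]*1000
  g=im.mean(-1)
  q=(Z>33)&(Z<41)&(g<75)&(abs(X)<46)&(Y>-110)&(Y<-25)
  if q.sum(): print(n,'tail y by x',[(x0,np.round(np.sort(Y[q&(abs(X-x0)<8)])[:3],1)) for x0 in (-30,-10,10,30)],'x range',X[q].min(),X[q].max())
  k=(Z>81.5)&(Z<90)&(Y>-22)&(Y<22)&(X<-20)&(X>-62)
  if k.any(): print(n,'key',k.sum(),np.median(Z[k]),(X[k].min()+X[k].max())/2,(Y[k].min()+Y[k].max())/2,X[k].max()-X[k].min())
  br=(Z>70)&(Z<81)&(abs(Y)<40)&(abs(X)<58)
  if br.any(): print(n,'bridge y',np.percentile(Y[br],[1,99]),np.median(Z[br]))
  gy=(Z>40)&(Z<50)&(Y>22)&(Y<116)&(abs(X)<50)
  if gy.any(): print(n,'plate front', np.percentile(Y[gy],99),np.median(Z[gy]),X[gy].min(),X[gy].max())
b=np.load('wrist.npz')['im'];cv2.imwrite('pics/w3.png',b[...,::-1])
b=np.load('top.npz')['im'];cv2.imwrite('pics/t4.png',cv2.resize(b[100:250,150:350,::-1],(800,600),interpolation=cv2.INTER_CUBIC))
E
```

```text
8.6333 [   2.72651522 -149.37363914] [ 0.52508839 -0.12293872  0.20033336] -11.15966940025972 [ 1.25725114 -2.01553754  0.70448683] 0.43169906905880295
wrist tail y by x [(-30, array([-67.1, -67.1, -66.4])), (-10, array([-66.5, -66.5, -66.5])), (10, array([-66.6, -66.6, -66.5])), (30, array([-66.7, -66.7, -66.7]))] x range -45.99217125003577 45.62318563044589
wrist key 526 84.58633660520937 -42.32843888714376 -6.568623681769925 25.413657698776866
wrist bridge y [-22.20752621   1.13366044] 77.51114610853644
top tail y by x [(-30, array([-66.8, -66.4, -65.6])), (-10, array([-66.9, -66.3, -65.8])), (10, array([-66.3, -66. , -65.3])), (30, array([-66.5, -65.9, -65.3]))] x range -45.92504099773223 45.57716459852918
top key 65 84.9401878861089 -41.441550392784436 -2.841647511300467 36.81667754733207
top bridge y [-21.85305085  21.74132734] 77.69346270773936
top plate front 105.77614920575944 43.752029616469066 -41.38329905261689 39.83986548131371
```

View pics/w3.png

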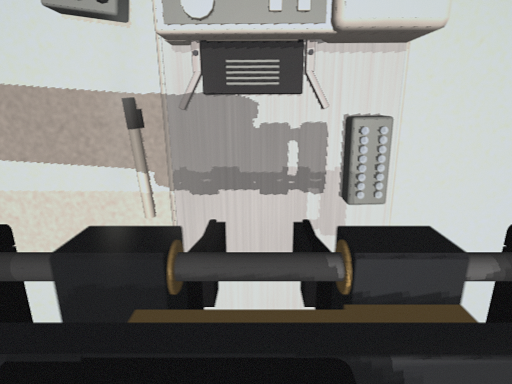

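The tail edge is square at y = -66.7 mm (-67 expected when home), seen at rows 92-95 between the lead-ins, so the carrier is home. The key is at (-42, 0), top at 84.6 mm. I'll move over it with the fingers closed.

>>> arm_command:
  motion:
    - [0,35,-10,0,0]
    - [0,70,-20,0,0]
    - [0,105,-30,0,0]
    - [0,140,-40,0,0]
    - [0,149,-44,0,0]

```text
time: 9.15
position: [0.5055, 0.0457, 0.1917]
tool_rot: [-2.407, -2.011, 0.002]
ft_force: [0.5, 0.2, 0.4]
grip_width: 0.026
grip_force: 0.0
```

>>> arm_command:
  motion:
    - [0,0,0,35,0]
    - [0,0,0,65,0]
    - [0,0,0,80,0]
    - [0,0,0,80,0]

```text
time: 9.48
position: [0.5033, 0.0379, 0.1085]
tool_rot: [-2.416, -2.001, 0.014]
ft_force: [-1.5, 0.8, 0.9]
grip_width: 0.002
grip_force: 0.0
```

```bash
python3 - <<'E'
from h import *
s,M,a=pose(); print(s['time'],w2r(1000*s['position']),s['position'],a,s['ft_force'],s['grip_width']);go(-42,0,98.5)
E
```

```text
9.4833 [-48.77694139   4.49637446] [0.50332957 0.03785662 0.10847232] -10.737086069209775 [-1.54819659  0.7542462   0.88455978] 0.0022614551411736573
shift [-4.5  6.9  9.9] spin 0.1
```

>>> arm_command:
  motion:
    - [0,-4,6,0,0]
    - [0,-4,6,0,0]
    - [0,-4,6,0,0]
    - [0,-4,6,0,0]

```text
time: 9.82
position: [0.5139, 0.0323, 0.1148]
tool_rot: [2.421, 2.001, 0.003]
ft_force: [0.9, 0.1, 0.1]
grip_width: 0.009
grip_force: 0.0
```

```bash
python3 - <<'E'
from h import *
go(-42,0,98.5)
E
```

```text
shift [-1.  -4.6 16.3] spin -0.1
```

>>> arm_command:
  motion:
    - [0,-1,-4.5,5,0]
    - [0,-1,-4.5,10,0]
    - [0,-1,-4.5,13,0]
    - [0,-1,-4.5,13,0]

```text
time: 10.15
position: [0.5074, 0.0322, 0.0997]
tool_rot: [-2.42, -2.002, 0.002]
ft_force: [0.1, -0.6, 0.4]
grip_width: 0.004
grip_force: 0.0
```

>>> arm_command:
  motion:
    - [0,0,0,3,0]
    - [0,0,0,6,0]
    - [0,0,0,8,0]
    - [0,0,0,9,0]
    - [0,0,0,9,0]

```text
time: 10.57
position: [0.5084, 0.0323, 0.0936]
tool_rot: [-2.42, -2.001, -0.0]
ft_force: [-6.5, -0.1, 16.0]
grip_width: 0.001
grip_force: 8.2
```

```bash
python3 - <<'E'
from h import *
s=get_state();print(s['ft_force'],s['position']);go(-42,0,98.5)
E
```

```text
[-6.48453222 -0.12276934 16.01087351] [0.50843292 0.03226219 0.09358891]
shift [ 0.   0.7 -4.9] spin -0.0
```

The key is bottomed: 16 N at 4.9 mm of travel. I'll hold it briefly, then lift clear.

>>> arm_command:
  motion:
    - [0,0,0,0,0]
    - [0,0,0,0,0]
    - [0,0,0,-5,0]
    - [0,0,0,-20,0]
    - [0,0,0,-55,0]

```text
time: 10.98
position: [0.5052, 0.0318, 0.1433]
tool_rot: [-2.419, -2.0, 0.012]
ft_force: [-0.8, 1.0, 0.9]
grip_width: 0.008
grip_force: 0.0
```

>>> arm_command:
  motion:
    - [0,-30,0,-30,0]
    - [0,-70,0,-60,0]
    - [0,-110,0,-60,0]
    - [0,-110,0,-60,0]
    - [0,-110,0,-60,0]

```text
time: 11.4
position: [0.4874, -0.0794, 0.2074]
tool_rot: [2.427, 1.993, 0.003]
ft_force: [-0.3, 0.2, -0.9]
grip_width: 0.007
grip_force: 0.0
```

```bash
python3 - <<'E'
from h import *
c,sn=np.cos(th),np.sin(th)
print(get_state()['time'],get_state()['ft_force'])
b,_=grab('wrist'); P,im,d=world('wrist')
D=P[...,:2]*1000-O; X=c*D[...,0]+sn*D[...,1]; Y=-sn*D[...,0]+c*D[...,1]; Z=P[...,2]*1000
q=(Z>33)&(Z<41)&(im.mean(-1)<75)&(abs(X)<46)&(Y>-110)&(Y<-25)
if q.any(): print('tail',[np.round(np.sort(Y[q&(abs(X-x0)<8)])[:2],1) for x0 in (-30,0,30)],X[q].min(),X[q].max())
k=(abs(X+42)<9)&(abs(Y)<9); print('key z',np.median(Z[k]) if k.any() else None)
p=(abs(X)<35)&(Y>35)&(Y<95)&(Z>20); print('plate z',np.median(Z[p]) if p.any() else None)
E
```

```text
11.4 [-0.28295673  0.19558485 -0.94550753]
tail [array([-65.8, -65.7]), array([-65.9, -65.9]), array([-66.1, -66. ])] -45.99447491431948 45.96383694339516
key z 84.71979765546827
plate z 42.6283107600211
```

The carrier is still home, the key is back up (84.7 mm) and the plate is flat (top at 42.6 mm), so I'm handing in.

```bash
python3 -c "
from bench import close_job
print(close_job())"
```

```text
the job is handed in; nothing more can be done
None
```

The job is handed in at about 11.4 s: the carrier is against the end stop with the plate flat in it, and the start key was pressed fully down and is up again; the judge returned no verdict.

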